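# Hold the tea strainer over the mug on the scale

## Robot

A 6-joint arm with a two-finger parallel gripper is mounted at the origin on a cart in front of the work surface, level with it; the furniture and walls round the work are solid. World frame = base frame: x ahead of the robot, y to its left, z up, the work surface at z = 0. Lengths are in m, angles in rad, forces in N, time in s.
With the tool pointing down it reaches from about 0.275 to 1 m from the base axis. Payload 8.4 kg.
Tool frame: the origin (TCP) lies between the finger pads; the fingertips stand 11 mm ahead of it and the grasp point (between the pads) lies 8 mm behind it; z points along the fingers, x is the direction in which the jaws open and shut, and the axes are right-handed (so a half turn about z gives the same grasp; the last joint's range is limited). The gripper opens to 85 mm and grips with 20 to 120 N. Pads are 22 mm wide; open, the fingers measure 114 mm over their backs; the gripper's body (76 mm by 85 mm) begins 54 mm behind the grasp point. The pads swing forward as they close: fully open they stand 13 mm farther back than shut.
Start: joints at [1.1, 0.353, 1.633, -0, 1.155, -0.002], TCP at [0.282, 0.558, 0.242] pointing down, gripper open.
Joint ranges: [-2.63, 2.63], [-0.92, 2.1], [0.06, 2.66], [-1.3, 4.44], [0, 2.69], [-3.02, 3.02]. Speed limits (rad/s): [2.22, 2.22, 2.79, 3.14, 3.14, 3.14].

## Interface

Orientations are given as [roll, pitch, yaw] about the fixed x, y, z axes, in that order (R = Rz(yaw) Ry(pitch) Rx(roll)).
In Python, from cell import telemetry, cams, job_done gives the robot as it stands.
- The arm moves only by the tool jog_arm, never from a script. Its argument "deltas" is a list of rows, each a list of 7 numbers: the shift along the world's x, y, z scaled (see below), then the turn, a rotation vector about the world's x, y, z scaled (see below), then the gripper's target within -1 to 1 (fully open at 1, half-way at 0, shut at -1). In form: [[dx, dy, dz, rx, ry, rz, fingers], ...]. A call has 1 to 10 rows; each row shifts and turns the commanded pose from where the row before left it; what a row does not reach is not made up. The controller multiplies each number of a shift by 0.05 m and each number of a turn by 0.1 rad. A row lasts 1/8 s, in which the tool goes at most 62.5 mm and 10.7 degrees, less where a joint would pass 70% of its speed; a pose out of reach is approached as far as the arm can. A call with a number of a shift or a turn outside -1 to 1 is refused whole. A call with a gripper value outside its range is refused whole. The fingers move at their own pace and stop on an object; "squeeze" is the grip in N (left out, the last holds). Time passes only in rows, so rows that do not move let the fingers close. It gives the time, the measured TCP pose, the force and the opening at its end, in the units of the state.
- telemetry.sense(): the state, without advancing time (a new reading comes with each control period).
- cams.get_image(name): name is "scene" or "top" or "wrist"; returns a dict with "img" (420x560x3 uint8, red, green, blue), "fx", "fy", "cx", "cy" (pixels), "pose" (4x4, takes a point from camera to world coordinates); the wrist camera has in their place "hand_eye" (4x4, takes a point from camera to tool coordinates, whose origin is the TCP and whose axes are the tool frame's). Camera axes: x right, y up, looking along -z (the intrinsics and any distortion apply to the point x, -y, -z); pixel columns grow to the right and rows downward; lengths in m; the calibration is good to about 2 mm. A picture is of the moment at which its call begins: read the wrist's pose just before it. There is no depth.
- job_done(): hands the job in, once; it reports no verdict.
Trained networks look in a picture, given as the dict that the camera call returned (one of the last four; its "shot" number tells which), for a name from the list of things; names that differ only in an ending like _2 or _b are one class to them, and where a whole thing is asked for, a point or a joint stands for the part that bears it (a point fixed in the world has none). Each returns a list of dicts, best first, with "score" (0 to 1); they miss things now and then, are a little off and sometimes report something else, mostly with a low value. They report only what shows in the picture. A call takes as long as a camera call. They do not tell look-alikes from the thing itself.
- cams.look_for(picture, query): "rect" ([centre column, centre row, width, height] in pixels, round what is visible of it).
- cams.trace(picture, query): "pixels" (420x560 bool, what is visible of it) and "rect" ([centre column, centre row, width, height] in pixels, round what is visible of it).
- cams.place_of(picture, query): "pixel" ([row, column] in pixels: a listed point, or the origin of a listed thing).
The state is a dict: "clock": time; "q": joint angles; "dq": joint speeds; "joint_torque": joint torques, N m; "ee_pos": TCP position; "tool_rot": TCP orientation; "force": force on the tool from outside, world axes, zero at the start; "torque": the same for the moment, N m; "grip_width": finger opening in m.
Only numpy, scipy, OpenCV 4.12 (cv2) and the standard library are available. Lean on these libraries where they do the work, as an engineer would, in place of code of your own. Each camera call takes 0.05 s, during which the arm holds its last target.

## Task

Get ready to brew by weight: slide the kitchen scale along the worktop, with the spotted mug standing on it, until the mug is centred under the hot-water dispenser's spout. Then lift the tea strainer out of its drip cup, carry it across without disturbing the jar, amber bottle and green mug that stand in between, and finish still holding it in the gripper, level between spout and mug, centred over the mug and about a centimetre above its rim. Nothing but the gripper may touch the strainer there, or the scale would weigh it too.

Things in the scene. Friction and masses are not known exactly. Their poses are not given: they have to be found in the camera images.
- dispenser: White hot-water dispenser, fixed to the worktop: body 120 (x) x 140 (y) x 245 mm high, origin in the middle of its underside, front with a black panel facing -x of its frame. A steel gooseneck of 18 mm tube rises from its top to 314 mm and runs forward; its fixed nozzle hangs 125 mm in front of the body's front face.
- spout_tip (a point): Lower end of the dispenser's downward nozzle (23 mm diameter), at height 215 mm, 185 mm in front (-x) of the dispenser's origin.
- scale: Loose kitchen scale, 0.55 kg, on rubber feet. Origin on the worktop under the centre of its round steel pan (140 mm diameter, top at 24 mm). A black display tongue 56 mm wide (y), from 4 to 22 mm above the worktop, sticks out along its -x to 150 mm from the origin; free to pinch firmly (about 30 N) across its width from above, from 80 mm outwards.
- scale_pan (a point): Centre of the top of the scale's steel pan, 24 mm above the worktop.
- scale_tongue (a point): Point to grip on the scale's tongue: mid-width, mid-thickness (13 mm above the worktop), 118 mm from the pan's centre along the scale's -x.
- mug: White mug with dark spots, 0.28 kg, standing loose on the scale's pan, not always at its centre. 80 mm outer diameter, 91 mm high, 4 mm wall, its ear towards its -y. Origin on its underside, 18 mm from its round axis towards the ear (the axis is at y = +18 mm in its frame).
- mug_rim (a point): Centre of the mug's mouth, level with its rim, on the mug's round axis (115 mm above the worktop while it stands on the scale).
- drip_cup: Blue stoneware cup, fixed, 77 mm diameter, 45 mm high, open at the top (bore 65 mm), in which the strainer stands at the start. Origin at the centre of its underside.
- strainer: Loose tea strainer, 0.09 kg: perforated steel bowl of 58 mm diameter with a wire rim of 76 mm, wooden handle. Origin at the lowest point of the bowl, on its axis; z up; rim top at z = 28 mm. At first it hangs 24 mm deep in the drip cup, rim on the cup's edge. The handle points along its -x, from 76 to 170 mm from the axis, 14 mm wide (y) and 10 mm thick (z = 21 to 31 mm), level at the start.
- strainer_handle (a point): Point to grip on the strainer's wooden handle, 122 mm from the bowl's axis along -x and 26 mm above the bowl's lowest point; at the start 47 mm above the worktop. Most of its weight is in the bowl: a firm grip (about 40 N) keeps it level.
- jar: Glass jar with a dark lid, loose, 65 mm diameter, 86 mm high; one of three things in a row along x between drip cup and dispenser, in any order; origin at the centre of its underside.
- amber_bottle: Small amber bottle with a black cap, loose, 41 mm diameter, 119 mm high; in the same row; origin at the centre of its underside.
- green_mug: Green and white mug, loose, 78 mm diameter (116 mm with its ear, which points to its -y), 101 mm high; in the same row; origin on its underside, in the middle of mug and ear.
Not all that is in view belongs to the job. Leave any turquoise look-alike of the green_mug alone.

How it is judged:
On the way, in this order (a step that is already met when the one before it is completed fails the run):
1. the mug, standing on the scale, is under the spout (axes within 15 mm) (horizontal distance between mug_rim and spout_tip below 0.015 m and horizontal distance between mug_rim and scale_pan below 0.035 m and z of mug in the frame of scale below 0.032 m and angle between mug's own z axis and vertical below 0.08 rad and height (world z) of scale below 0.008 m), for 0.3 s.
2. the strainer is lifted clear out of its drip cup in the gripper (height (world z) of strainer above 0.06 m and contact force between the fingers and strainer above 0.3 N), for 0.1 s.
At the end, for the whole second after the job is handed in: Mug upright on the scale, scale on the worktop, mug axis within 15 mm of the spout. Strainer held still, level within 0.15 rad, its axis within 15 mm of mug and spout, bowl 3 to 25 mm above the rim, touched by nothing but the gripper; robot clear of mug and scale (all of step 1 and horizontal distance between strainer and mug_rim below 0.015 m and horizontal distance between strainer and spout_tip below 0.015 m and z of strainer in the frame of mug_rim between 0.003 and 0.025 m and angle between strainer's own z axis and vertical below 0.15 rad and linear speed of strainer below 0.02 m/s and contact force between the fingers and strainer above 0.3 N and contact force between each of strainer, the fingers, the arm and mug below 0.05 N and contact force between each of strainer, the fingers, the arm and scale below 0.05 N and contact force between strainer and dispenser below 0.05 N and contact force between strainer and drip_cup below 0.05 N and contact force between strainer and jar below 0.05 N and contact force between strainer and amber_bottle below 0.05 N and contact force between strainer and green_mug below 0.05 N); the arm keeps its last pose, push and grip.
It fails at once if the jar is shoved by more than 3 cm or tipped (distance of jar from where it was at the start of the episode above 0.03 m or angle between jar's own z axis and vertical above 0.35 rad).
It fails at once if the amber bottle is shoved by more than 3 cm or tipped (distance of amber_bottle from where it was at the start of the episode above 0.03 m or angle between amber_bottle's own z axis and vertical above 0.35 rad).
It fails at once if the green mug is shoved by more than 3 cm or tipped (distance of green_mug from where it was at the start of the episode above 0.03 m or angle between green_mug's own z axis and vertical above 0.35 rad).
It fails at once if the scale is lifted off the worktop, or the mug off the scale, by more than 15 mm (height (world z) of scale above 0.015 m or z of mug in the frame of scale above 0.039 m).
It also fails if it takes over 72 s, if anything falls off the work surface, if the arm or the gripper's body presses on something with over 40 N, if the wrist force passes 120 N, or if a joint passes its speed limit or range.

## Working session

There is one attempt and no reset: what is moved stays moved. The work goes in short steps, Python scripts to look and compute and a tool call to move; the robot and the scene stay as the last step left them, time stands still between calls to the robot, and variables do not carry over. Pictures are saved under pics/ and viewed, and the job is handed in when it is done.

Besides the shell and the picture viewer there is one more tool, called after "Emit:" as name(argument=value, ...), one argument or row to a line, values as JSON. jog_arm: Moves the arm, as the interface text tells. Its arguments: {"type":"object","properties":{"deltas":{"type":"array"},"squeeze":{"type":"number"}},"required":["deltas"]}

```bash
mkdir -p pics; ls
python3 - <<'E'
from cell import telemetry, cams
import cv2,numpy as np
print(telemetry.sense())
for n in ["scene","top"]:
    p=cams.get_image(n)
    cv2.imwrite(f"pics/{n}0.png",p["img"][:,:,::-1])
    print(n,[p[k] for k in("fx","fy","cx","cy")],np.round(p["pose"],4).tolist(),[k for k in p])
    for q in ["spout_tip","scale_pan","scale_tongue","mug_rim","drip_cup","strainer","strainer_handle","jar","amber_bottle","green_mug","dispenser","scale","mug"]:
        r=cams.place_of(p,q); print(q,[(np.round(d["pixel"],1).tolist(),round(d["score"],2)) for d in r[:3]])
E
```

```text
pics
{'clock': 0.0, 'q': array([ 1.09961736e+00,  3.53646203e-01,  1.63418216e+00,  3.19454327e-06,
        1.15519754e+00, -2.43731200e-03]), 'dq': array([ 0.00188186,  0.00107269,  0.00057364,  0.00059826, -0.00030117,
        0.00138854]), 'joint_torque': array([ 2.15900756e-03, -6.05248404e+01, -3.42063475e+01,  1.02521249e-04,
        9.23588901e-03, -4.33168748e-05]), 'ee_pos': array([0.28215089, 0.55714091, 0.24154234]), 'tool_rot': array([-3.14158624e+00,  1.43323336e-03,  1.10205338e+00]), 'force': array([-0.20919859,  0.80618551,  0.0657127 ]), 'torque': array([ 0.02845297, -0.01101125, -0.02515506]), 'grip_width': 0.0857806891322714}
scene [528.2908078315727, 528.2908078315727, 278.428277505338, 207.960013262993] [[-0.8821, 0.2713, -0.385, -0.0442], [-0.4708, -0.5338, 0.7024, 1.2384], [-0.0149, 0.8009, 0.5986, 1.1379], [0.0, 0.0, 0.0, 1.0]] ['img', 'fx', 'fy', 'cx', 'cy', 'pose', 'shot']
spout_tip []
scale_pan []
scale_tongue []
mug_rim [([168.6, 325.0], 0.43)]
drip_cup [([293.4, 249.4], 0.7)]
strainer [([284.4, 251.6], 0.83)]
strainer_handle [([253.8, 245.2], 0.67), ([293
[... 343 characters left out ...]
 -0.1034, 0.4521], [-0.9987, 0.0159, -0.048, -0.0114], [-0.0461, 0.1042, 0.9935, 1.4948], [0.0, 0.0, 0.0, 1.0]] ['img', 'fx', 'fy', 'cx', 'cy', 'pose', 'shot']
spout_tip [([219.0, 305.7], 0.62)]
scale_pan [([220.4, 366.0], 0.77), ([222.8, 364.4], 0.68)]
scale_tongue [([254.9, 356.8], 0.74), ([257.9, 210.0], 0.2)]
mug_rim [([225.1, 213.2], 0.57)]
drip_cup [([226.1, 212.7], 0.55)]
strainer [([228.6, 211.0], 0.86), ([222.4, 367.8], 0.6)]
strainer_handle [([255.1, 210.6], 0.9)]
jar [([235.2, 249.8], 0.66)]
amber_bottle []
green_mug [([260.6, 256.5], 0.7), ([262.7, 172.5], 0.66)]
dispenser [([179.0, 309.6], 0.63), ([220.6, 364.1], 0.45)]
scale [([224.3, 364.3], 0.88)]
mug [([225.7, 367.6], 0.74)]
```

View pics/scene0.png

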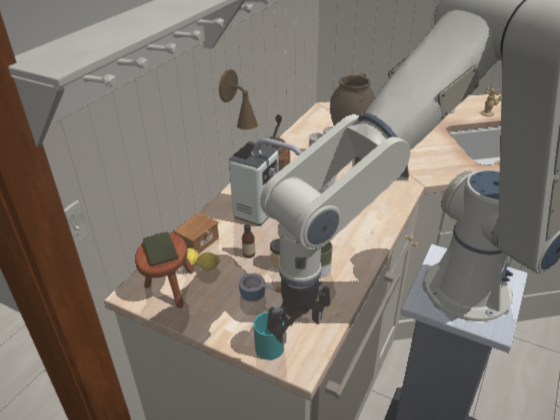

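View pics/top0.png

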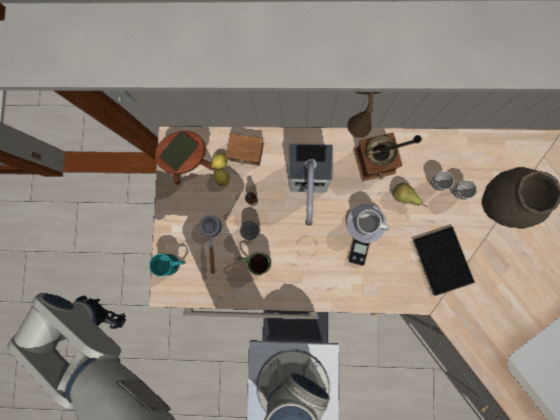

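The top view shows the scale with the mug at about (366,222) and its tongue at (358,255). The spout end is near (309,220). The strainer sits at (210,226) with its handle down to (211,272). The row between them is bottle (251,198), jar (250,230) and green mug (258,262). The turquoise look-alike is at (165,265).

```bash
cat > h.py <<'E'
import numpy as np,cv2
from scipy.spatial.transform import Rotation as R
from cell import telemetry,cams
def Tee():
    s=telemetry.sense();T=np.eye(4);T[:3,:3]=R.from_euler('xyz',s['tool_rot']).as_matrix();T[:3,3]=s['ee_pos'];return T
def shot(n,save=None):
    T=Tee() if n=="wrist" else None
    p=cams.get_image(n)
    P=T@p["hand_eye"] if n=="wrist" else p["pose"]
    if save: cv2.imwrite(f"pics/{save}.png",p["img"][:,:,::-1])
    return p,np.array(P)
def at(p,P,col,row,z):
    d=P[:3,:3]@np.array([(col-p["cx"])/p["fx"],-(row-p["cy"])/p["fy"],-1]);o=P[:3,3]
    return o+d*(z-o[2])/d[2]
def proj(p,P,X):
    c=np.linalg.inv(P)@np.append(X,1);return np.array([p["cx"]+p["fx"]*c[0]/-c[2],p["cy"]-p["fy"]*c[1]/-c[2]])
H=dict(spout_tip=.215,scale_pan=.024,scale_tongue=.013,mug_rim=.115,drip_cup=0,strainer=.021,strainer_handle=.047,jar=0,amber_bottle=0,green_mug=0,dispenser=0,scale=0,mug=.024)
E
python3 - <<'E'
from h import *
p,P=shot("top")
for q,c in dict(spout_tip=(305.7,219),scale_pan=(366,220.4),scale=(364.3,224.3),scale_tongue=(356.8,254.9),mug=(367.6,225.7),strainer=(211,228.6),drip_cup=(212.7,226.1),strainer_handle=(210.6,255.1),jar=(249.8,235.2),green_mug=(256.5,260.6),dispenser=(309.6,179)).items():
    print(q,np.round(at(p,P,*c,H[q]),3))
print("bottle cap",np.round(at(p,P,251,198,.119),3),"greenmug rim",at(p,P,260,264,.101),"jar lid",at(p,P,250,230,.086),"mugrim",at(p,P,368,221,.115))
im=cv2.resize(p["img"][120:320,140:440],None,fx=2.6,fy=2.6,interpolation=cv2.INTER_CUBIC)
cv2.imwrite("pics/top_zoom.png",im[:,:,::-1])
p,P=shot("wrist","w0");print(np.round(p["hand_eye"],3),p["fx"],p["cx"],p["cy"])
E
```

```text
spout_tip [ 0.572 -0.031  0.215]
scale_pan [ 0.588 -0.248  0.024]
scale [ 0.576 -0.246  0.   ]
scale_tongue [ 0.465 -0.217  0.013]
mug [ 0.57  -0.253  0.024]
strainer [0.549 0.309 0.021]
drip_cup [0.56  0.307 0.   ]
strainer_handle [0.454 0.301 0.047]
jar [0.529 0.169 0.   ]
green_mug [0.438 0.142 0.   ]
dispenser [ 0.74  -0.046  0.   ]
bottle cap [0.649 0.154 0.119] greenmug rim [0.4274152  0.11965571 0.101     ] jar lid [0.54275911 0.15866146 0.086     ] mugrim [ 0.57801676 -0.23979828  0.115     ]
[[ 1.     0.001  0.002 -0.002]
 [ 0.001 -0.947 -0.321 -0.082]
 [ 0.001  0.321 -0.947 -0.131]
 [ 0.     0.     0.     1.   ]] 337.30768154404046 277.6645333958215 208.5430808315671
```

View pics/top_zoom.png

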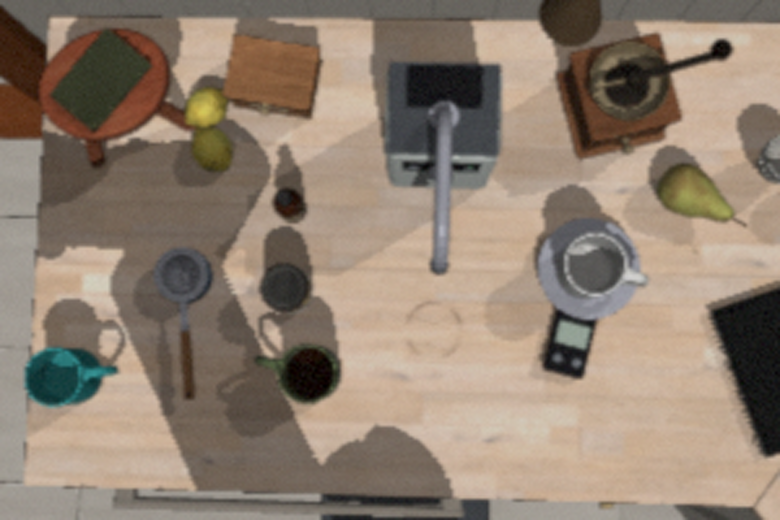

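View pics/w0.png

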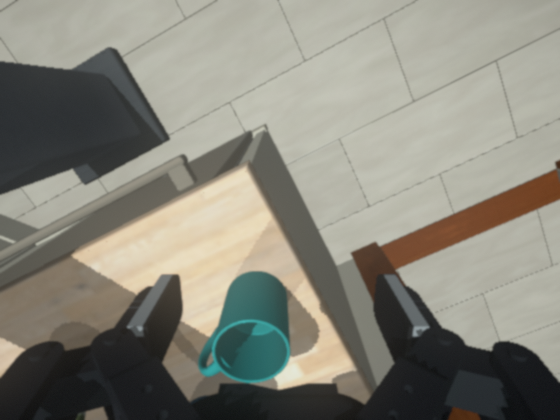

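Emit:
jog_arm(
  deltas=[
    [0.2, -0.8, 0.4, 0, 0, 0.67, 1],
    [0.3, -0.8, 0.4, 0, 0, 0.67, 1],
    [0.3, -0.8, 0.4, 0, 0, 0.67, 1],
    [0.3, -0.8, 0.4, 0, 0, 0.67, 1],
    [0.3, -0.8, 0, 0, 0, 0.67, 1],
    [0.3, -0.8, 0, 0, 0, 0.67, 1],
    [0.3, -0.8, 0, 0, 0, 0.67, 1],
    [0, 0, 0, 0, 0, 0, 1],
  ],
)

```text
clock: 2.5
ee_pos: [0.383, 0.2755, 0.3225]
tool_rot: [3.141, 0.0, 1.569]
force: [0.9, -0.2, -0.1]
grip_width: 0.0853
```

```bash
cat >> h.py <<'E'
def ask(p,P,qs):
    for q in qs:
        r=cams.place_of(p,q)
        print(q,[(np.round(d["pixel"],1).tolist(),round(d["score"],2),np.round(at(p,P,d["pixel"][1],d["pixel"][0],H[q])[:2],4).tolist()) for d in r[:3]])
E
python3 - <<'E'
from h import *
p,P=shot("wrist","w1")
ask(p,P,["strainer","drip_cup","strainer_handle","jar","amber_bottle","green_mug"])
print(telemetry.sense()['ee_pos'],telemetry.sense()['tool_rot'])
E
```

```text
strainer [([274.6, 298.6], 0.74, [0.5481, 0.3031]), ([283.2, 300.3], 0.66, [0.5624, 0.3059])]
drip_cup [([273.3, 295.2], 0.62, [0.5579, 0.2993])]
strainer_handle [([209.1, 289.6], 0.65, [0.4387, 0.2884])]
jar [([263.7, 204.1], 0.66, [0.5412, 0.162]), ([207.1, 287.7], 0.28, [0.4517, 0.2873])]
amber_bottle [([326.5, 207.9], 0.72, [0.6545, 0.1598])]
green_mug [([193.5, 185.7], 0.94, [0.4312, 0.1443])]
[0.38208818 0.27836394 0.32219852] [-3.14142083e+00 -2.57052012e-05  1.57203595e+00]
```

View pics/w1.png

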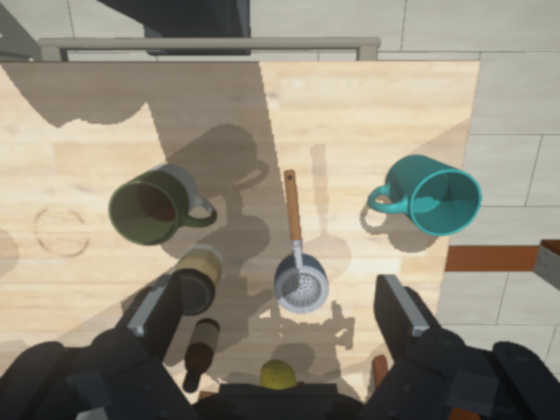

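Emit:
jog_arm(
  deltas=[
    [0, -1, 0, 0, 0, 0, 1],
    [0, -1, 0, 0, 0, 0, 1],
    [0, -1, 0, 0, 0, 0, 1],
    [0, -1, 0, 0, 0, 0, 1],
    [0.2, -1, 0, 0, 0, 0, 1],
    [0.4, -1, 0, 0, 0, 0, 1],
    [0.4, -1, 0, 0, 0, 0, 1],
    [0.4, -1, 0, 0, 0, 0, 1],
    [0, 0, 0, 0, 0, 0, 1],
  ],
)

```text
clock: 3.98
ee_pos: [0.4536, -0.1248, 0.322]
tool_rot: [-3.142, 0.001, 1.568]
force: [-0.6, 0.7, 1.0]
grip_width: 0.0853
```

Run:
```python
from h import *
p,P=shot("wrist","w2")
ask(p,P,["spout_tip","scale_pan","scale_tongue","mug_rim","mug","scale"])
print(telemetry.sense()['ee_pos'],telemetry.sense()['tool_rot'])
```

```text
spout_tip [([245.2, 177.0], 0.71, [0.481, -0.2049]), ([332.0, 374.2], 0.62, [0.5625, -0.045]), ([168.1, 200.3], 0.54, [0.4204, -0.1821])]
scale_pan []
scale_tongue [([163.5, 200.9], 0.64, [0.4565, -0.2285]), ([332.6, 376.3], 0.6, [0.7263, 0.027])]
mug_rim []
mug [([245.8, 177.0], 0.66, [0.5704, -0.2682])]
scale [([166.9, 200.6], 0.56, [0.4638, -0.2322])]
[ 0.45222936 -0.12134106  0.32242714] [ 3.14141193e+00 -7.60214975e-05  1.57265547e+00]
```

View pics/w2.png

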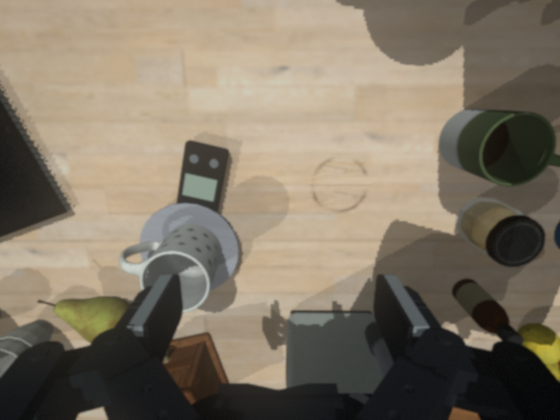

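The scale's pan is at about (190,245) and its tongue at (205,175). The spout is hidden behind the right finger, so I'll shift to see it.

Emit:
jog_arm(
  deltas=[
    [0, 0.9, 0, 0, 0, 0, 1],
    [0, 0.9, 0, 0, 0, 0, 1],
    [0, 0, 0, 0, 0, 0, 1],
  ],
)

```text
clock: 4.7
ee_pos: [0.4521, -0.0296, 0.3225]
tool_rot: [3.141, -0.001, 1.575]
force: [-0.4, 0.0, 0.0]
grip_width: 0.0853
```

Run:
```python
from h import *
p,P=shot("wrist","w3")
ask(p,P,["spout_tip","dispenser"])
print(telemetry.sense()['ee_pos'])
```

```text
spout_tip []
dispenser [([339.7, 269.3], 0.63, [0.7497, -0.0444])]
[ 0.45234665 -0.03235548  0.32244454]
```

View pics/w3.png

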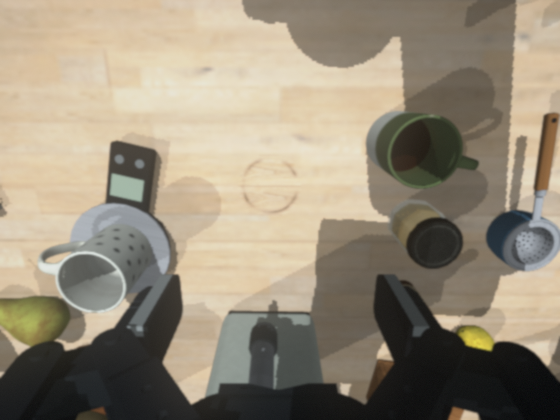

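The nozzle's lower end shows at about (264,330), against the dispenser's front.

Run:
```python
from h import *
p,P=shot("wrist")
im=p["img"].copy()
big=cv2.resize(im[280:400,180:360],None,fx=4.4,fy=4.4,interpolation=cv2.INTER_CUBIC)
for (x,y),c in {(.572,-.031):(255,0,0),(.565,-.04):(0,255,0)}.items():
  for z in (.215,.25):
    pts=np.array([proj(p,P,[x+.0115*np.cos(a),y+.0115*np.sin(a),z]) for a in np.linspace(0,6.3,40)])
    cv2.polylines(big,[np.int32((pts-[180,280])*4.4)],True,c,1)
cv2.imwrite("pics/w3z.png",big[:,:,::-1])
cv2.imwrite("/tmp/w3.png",im)
np.savez("/tmp/w3.npz",P=P)
q,Q=shot("top")
big=cv2.resize(q["img"][140:240,270:350],None,fx=6,fy=6,interpolation=cv2.INTER_CUBIC)
for (x,y),c in {(.572,-.031):(255,0,0),(.565,-.04):(0,255,0)}.items():
    for z in (.215,.25):
        pts=np.array([proj(q,Q,[x+.0115*np.cos(a),y+.0115*np.sin(a),z]) for a in np.linspace(0,6.3,40)])
        cv2.polylines(big,[np.int32((pts-[270,140])*6)],True,c,1)
cv2.imwrite("pics/t3z.png",big[:,:,::-1])
```

```text
(no output)
```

View pics/w3z.png

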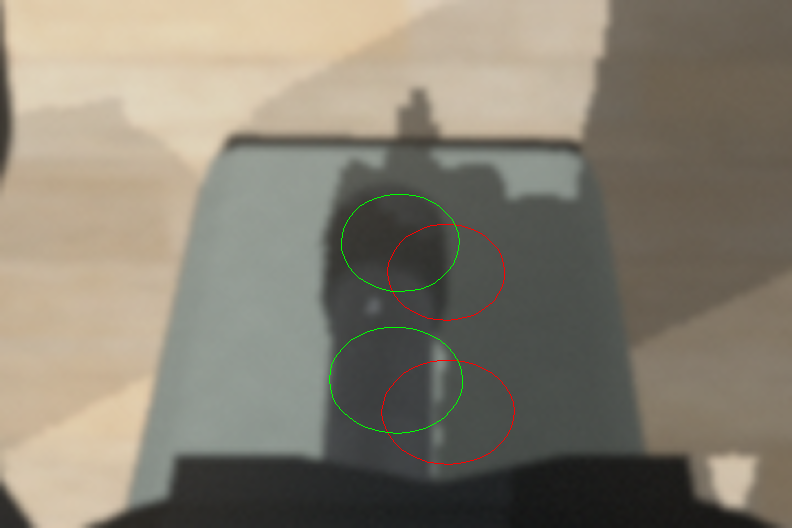

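View pics/t3z.png

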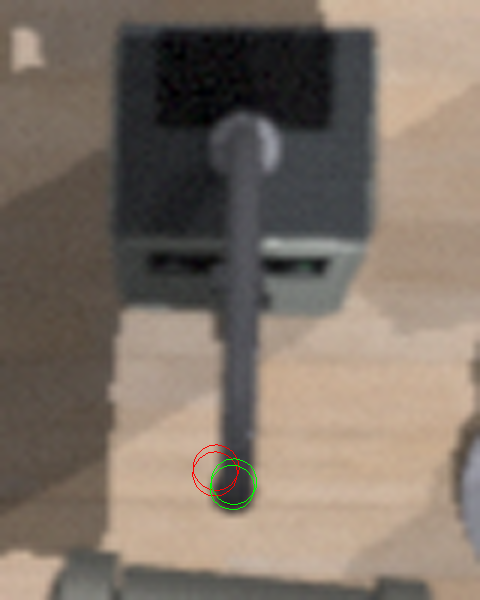

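The spout tip fits at about (0.564, -0.041) in both views. Next I'll look at the scale.

Emit:
jog_arm(
  deltas=[
    [-0.1, -1, 0, 0, 0, 0, 1],
    [-0.1, -1, 0, 0, 0, -0.5, 1],
    [-0.1, -1, 0, 0, 0, -0.7, 1],
    [-0.1, -1, 0, 0, 0, -0.7, 1],
    [0, 0, 0, 0, 0, 0, 1],
  ],
)

```text
clock: 5.58
ee_pos: [0.4316, -0.236, 0.3221]
tool_rot: [-3.141, 0.001, 1.375]
force: [0.2, -0.5, -0.1]
grip_width: 0.0854
```

```bash
cat > ov.py <<'E'
from h import *
def circ(p,P,im,x,y,z,r,c,s=1.4):
    pts=np.array([proj(p,P,[x+r*np.cos(a),y+r*np.sin(a),z]) for a in np.linspace(0,6.3,80)])
    cv2.polylines(im,[np.int32(pts*s)],True,c,1)
def scale_model(p,P,im,x,y,psi,c,s=1.4):
    circ(p,P,im,x,y,.024,.07,c,s)
    e=np.array([np.cos(psi),np.sin(psi)]);f=np.array([-e[1],e[0]])
    pts=[proj(p,P,[*(np.array([x,y])-a*e+b*f),.022]) for a,b in((.075,.028),(.15,.028),(.15,-.028),(.075,-.028))]
    cv2.polylines(im,[np.int32(np.array(pts)*s)],True,c,1)
E
python3 - <<'E'
from ov import *
p,P=shot("wrist")
ask(p,P,["scale_pan","scale_tongue","mug_rim","mug","scale"])
print(telemetry.sense()['ee_pos'],telemetry.sense()['tool_rot'])
im=cv2.resize(p["img"],None,fx=1.4,fy=1.4)
scale_model(p,P,im,.579,-.249,-.25,(255,0,0))
circ(p,P,im,.578,-.24,.115,.04,(255,0,0))
cv2.imwrite("pics/w4.png",im[:,:,::-1])
E
```

```text
scale_pan [([302.4, 291.7], 0.61, [0.641, -0.259])]
scale_tongue [([179.4, 290.5], 0.69, [0.4592, -0.2265])]
mug_rim [([298.3, 289.5], 0.61, [0.5734, -0.2525])]
mug [([260.8, 276.8], 0.82, [0.5692, -0.2672])]
scale []
[ 0.43247538 -0.23158666  0.32232389] [ 3.14157064e+00 -1.67151654e-04  1.38238246e+00]
```

View pics/w4.png

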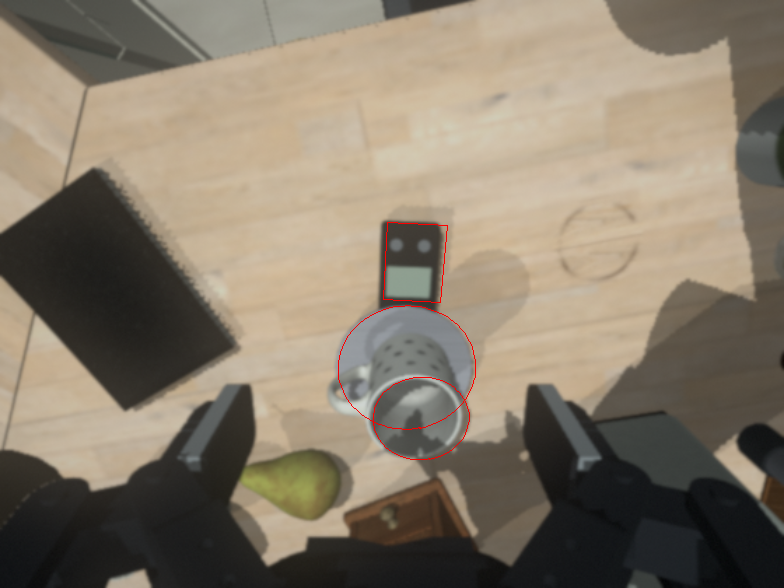

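The overlay on the scale fits within a few mm: pan about (0.578, -0.250), yaw about -0.22, mug axis about (0.577, -0.242). I'll move down to the tongue.

Emit:
jog_arm(
  deltas=[
    [0.3, 0.1, -0.8, 0, 0, -0.2, 1],
    [0.3, 0.04, -0.8, 0, 0, -0.15, 1],
    [0, 0, -0.8, 0, 0, 0, 1],
    [0, 0, -0.8, 0, 0, 0, 1],
    [0, 0, -0.8, 0, 0, 0, 1],
    [0, 0, -0.8, 0, 0, 0, 1],
    [0, 0, -0.6, 0, 0, 0, 1],
    [0, 0, -0.4, 0, 0, 0, 1],
    [0, 0, 0, 0, 0, 0, 1],
  ],
)

```text
clock: 7.0
ee_pos: [0.4617, -0.2241, 0.0312]
tool_rot: [-3.139, -0.001, 1.348]
force: [0.2, 1.0, 0.4]
grip_width: 0.0855
```

Run:
```python
from ov import *
p,P=shot("wrist","w5")
print(telemetry.sense())
```

```text
{'clock': 7.05, 'q': array([-4.55195685e-01,  4.88663790e-01,  2.01417934e+00,  3.61517095e-05,
        6.39829826e-01, -1.80249304e+00]), 'dq': array([-4.41711609e-03, -2.53814382e-02, -1.25261638e-02, -1.07705220e-03,
        5.48360481e-03,  5.95787780e-05]), 'joint_torque': array([ 9.43487103e-03, -5.37347996e+01, -1.90406960e+01, -5.19182163e-05,
       -7.59382267e-02,  3.84966406e-04]), 'ee_pos': array([ 0.46238353, -0.22464914,  0.03218831]), 'tool_rot': array([-3.14054617e+00, -2.69046509e-04,  1.34726820e+00]), 'force': array([-0.06193302, -0.63516013, -0.29165243]), 'torque': array([ 0.00945989, -0.05273494,  0.00930788]), 'grip_width': 0.08543942917722841}
```

View pics/w5.png

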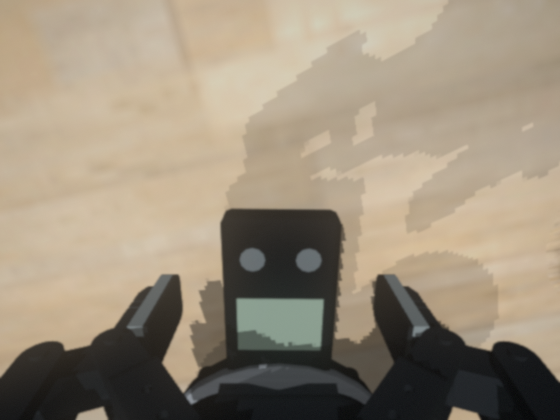

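The tongue lies centred between the pads: tongue centre at column 281, pads at 180 and 375. I'll lower a little and pinch.

Emit:
jog_arm(
  deltas=[
    [0, 0, -0.2, 0, 0, 0, 1],
    [0, 0, -0.18, 0, 0, 0, 1],
    [0, 0, 0, 0, 0, 0, 0.4],
    [0, 0, 0, 0, 0, 0, 0],
    [0, 0, 0, 0, 0, 0, -0.3],
    [0, 0, 0, 0, 0, 0, -0.5],
    [0, 0, 0, 0, 0, 0, -0.5],
  ],
  squeeze=30,
)

```text
clock: 7.92
ee_pos: [0.4623, -0.2253, 0.0135]
tool_rot: [-3.142, -0.0, 1.346]
force: [-1.6, 3.1, 4.6]
grip_width: 0.0553
```

Run:
```python
from ov import *
p,P=shot("wrist","w6")
```

```text
(no output)
```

View pics/w6.png

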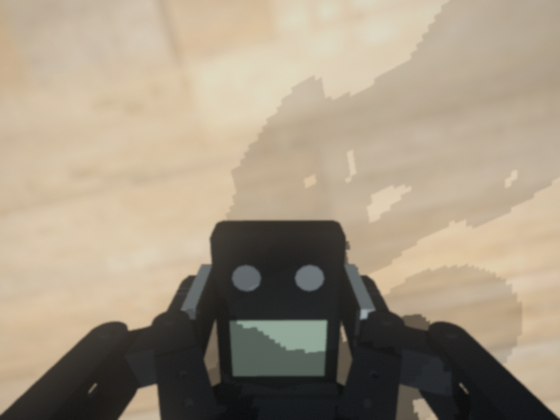

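Emit:
jog_arm(
  deltas=[
    [0, 0, 0, 0, 0, 0, -0.5],
    [0, 0.1, 0, 0, 0, 0, -0.5],
    [-0.02, 0.2, 0, 0, 0, 0, -0.5],
    [-0.03, 0.3, 0, 0, 0, 0, -0.5],
    [-0.03, 0.4, 0, 0, 0, 0, -0.5],
    [-0.03, 0.4, 0, 0, 0, 0, -0.5],
    [-0.03, 0.3, 0, 0, 0, 0, -0.5],
    [-0.02, 0.2, 0, 0, 0, 0, -0.5],
    [0, 0.1, 0, 0, 0, 0, -0.5],
    [0, 0, 0, 0, 0, 0, -0.5],
  ],
  squeeze=45,
)

```text
clock: 9.22
ee_pos: [0.4551, -0.1251, 0.0136]
tool_rot: [3.14, -0.0, 1.346]
force: [2.2, 2.7, 5.7]
grip_width: 0.055
```

Run:
```python
from ov import *
p,P=shot("top")
im=cv2.resize(p["img"][150:300,260:440],None,fx=4,fy=4,interpolation=cv2.INTER_CUBIC)
class Q(dict):pass
q=dict(p);q["cx"]-=260;q["cy"]-=150
scale_model(q,P,im,.570,-.15,-.225,(255,0,0),4)
circ(q,P,im,.569,-.142,.115,.04,(255,0,0),4)
circ(q,P,im,.564,-.041,.215,.0115,(255,0,0),4)
cv2.imwrite("pics/t7.png",im[:,:,::-1])
```

```text
(no output)
```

View pics/t7.png

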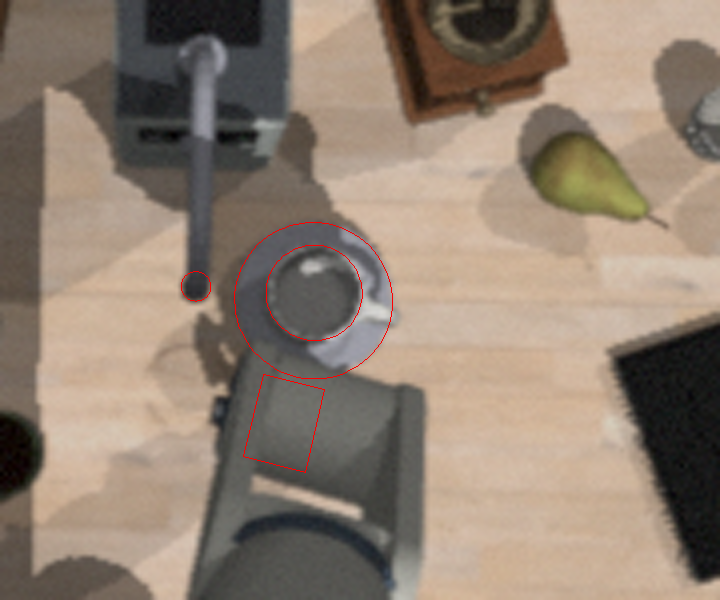

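The model overlay matches exactly, so the scale and mug moved with no slip or turn. I'll slide the remaining 0.1 m.

Emit:
jog_arm(
  deltas=[
    [0, 0.1, 0, 0, 0, 0, -0.5],
    [-0.02, 0.2, 0, 0, 0, 0, -0.5],
    [-0.02, 0.3, 0, 0, 0, 0, -0.5],
    [-0.02, 0.4, 0, 0, 0, 0, -0.5],
    [-0.02, 0.4, 0, 0, 0, 0, -0.5],
    [-0.02, 0.3, 0, 0, 0, 0, -0.5],
    [0, 0.2, 0, 0, 0, 0, -0.5],
    [0, 0.12, 0, 0, 0, 0, -0.5],
    [0, 0, 0, 0, 0, 0, -0.5],
    [0, 0, 0, 0, 0, 0, -0.5],
  ],
)

```text
clock: 10.52
ee_pos: [0.4498, -0.024, 0.0136]
tool_rot: [3.141, -0.001, 1.346]
force: [-0.7, 3.0, 8.6]
grip_width: 0.0548
```

Run:
```python
from ov import *
p,P=shot("top")
im=cv2.resize(p["img"][150:300,230:410],None,fx=4,fy=4,interpolation=cv2.INTER_CUBIC)
q=dict(p);q["cx"]-=230;q["cy"]-=150
scale_model(q,P,im,.565,-.049,-.225,(255,0,0),4)
circ(q,P,im,.564,-.041,.115,.04,(255,0,0),4)
circ(q,P,im,.564,-.041,.215,.0115,(0,255,0),4)
cv2.imwrite("pics/t8.png",im[:,:,::-1])
```

```text
(no output)
```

View pics/t8.png

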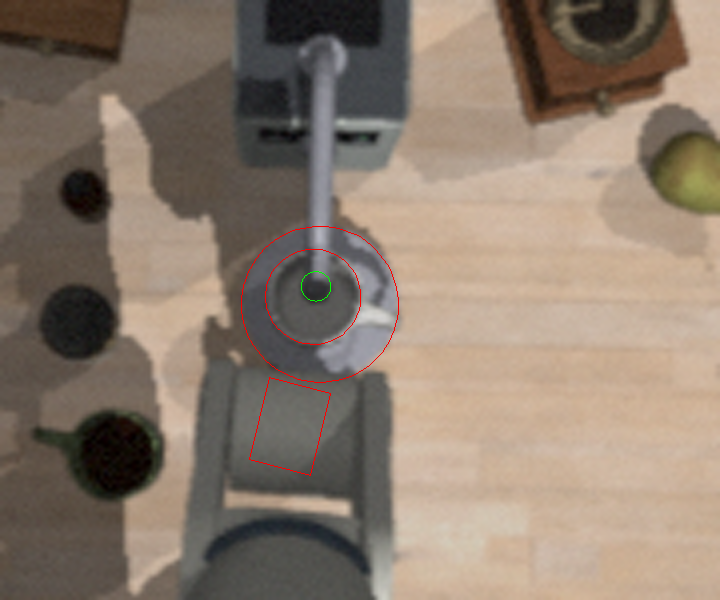

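The mug is centred under the spout. I'll release, rise and go over to view the strainer.

Emit:
jog_arm(
  deltas=[
    [0, 0, 0, 0, 0, 0, 0.2],
    [0, 0, 0, 0, 0, 0, 0.5],
    [0, 0, 0, 0, 0, 0, 0.6],
    [0, 0, 0.3, 0, 0, 0, 0.6],
    [0, 0, 0.8, 0, 0, 0, 0.6],
    [0, 0, 1, 0, 0, 0, 0.6],
    [0, 0, 1, 0, 0, 0.4, 0.6],
    [-0.2, 0.5, 1, 0, 0, 0.5, 0.6],
    [-0.3, 0.8, 0.5, 0, 0, 0.5, 0.6],
    [-0.3, 0.8, 0, 0, 0, 0.5, 0.6],
  ],
  squeeze=45,
)

```text
clock: 11.82
ee_pos: [0.4099, 0.0816, 0.2464]
tool_rot: [3.136, -0.001, 1.537]
force: [-0.1, 0.0, -1.0]
grip_width: 0.0683
```

Emit:
jog_arm(
  deltas=[
    [-0.2, 1, 0, 0, 0, 0.6, 0.6],
    [0, 1, 0, 0, 0, 0.5, 0.6],
    [0, 1, 0, 0, 0, 0, 0.6],
    [0, 1, 0, 0, 0, 0, 0.6],
    [0, 0, 0, 0, 0, 0, 0.6],
  ],
)

```text
clock: 12.45
ee_pos: [0.399, 0.2832, 0.2441]
tool_rot: [3.141, -0.001, 1.649]
force: [-0.2, -0.4, -0.3]
grip_width: 0.0683
```

```bash
cat >> ov.py <<'E'
def str_model(p,P,im,x,y,psi,c,s=1.4,z=.021):
    circ(p,P,im,x,y,z+.027,.038,c,s)
    e=np.array([np.cos(psi),np.sin(psi)]);f=np.array([-e[1],e[0]])
    pts=[proj(p,P,[*(np.array([x,y])-a*e+b*f),z+.029]) for a,b in((.076,.007),(.17,.007),(.17,-.007),(.076,-.007))]
    cv2.polylines(im,[np.int32(np.array(pts)*s)],True,c,1)
E
python3 - <<'E'
from ov import *
p,P=shot("wrist")
ask(p,P,["strainer","strainer_handle","drip_cup"])
print(telemetry.sense()['ee_pos'],telemetry.sense()['tool_rot'])
im=cv2.resize(p["img"],None,fx=1.4,fy=1.4)
str_model(p,P,im,.555,.304,.12,(255,0,0))
cv2.imwrite("pics/w9.png",im[:,:,::-1])
p,P=shot("top","t9")
im=cv2.resize(p["img"][150:300,140:410],None,fx=2.9,fy=2.9,interpolation=cv2.INTER_CUBIC)
q=dict(p);q["cx"]-=140;q["cy"]-=150
scale_model(q,P,im,.565,-.049,-.225,(255,0,0),2.9)
circ(q,P,im,.564,-.041,.115,.04,(255,0,0),2.9)
str_model(q,P,im,.555,.304,.12,(255,0,0),2.9)
cv2.imwrite("pics/t9.png",im[:,:,::-1])
E
```

```text
strainer [([301.9, 288.9], 0.76, [0.5554, 0.3073]), ([293.9, 286.9], 0.44, [0.5443, 0.3039])]
strainer_handle [([217.1, 282.6], 0.62, [0.4363, 0.2894])]
drip_cup [([292.7, 287.6], 0.74, [0.556, 0.3063])]
[0.39908117 0.279471   0.24350372] [-3.14132905e+00  5.10313875e-04  1.64547341e+00]
```

View pics/w9.png

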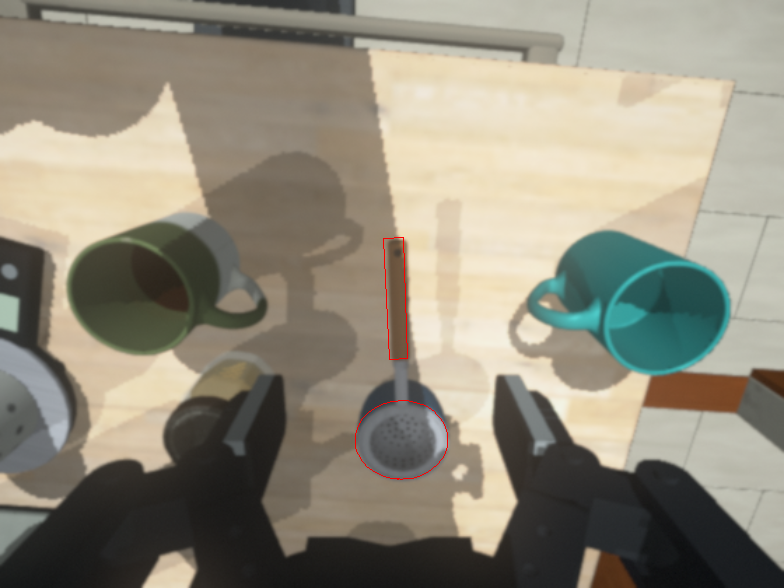

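View pics/t9.png

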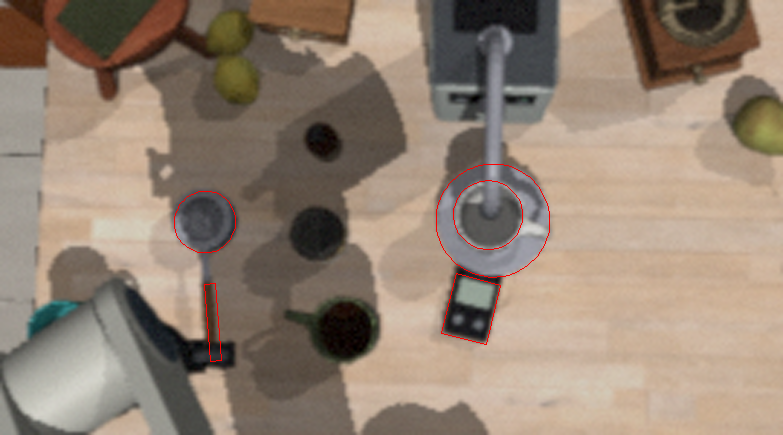

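Both overlays match: the strainer axis is at about (0.555, 0.304) with yaw about 0.10, and the scale is still in place. I'll lower onto the handle.

Emit:
jog_arm(
  deltas=[
    [0.34, 0.1, -0.6, 0, 0, 0.15, 0.6],
    [0.34, 0.1, -0.8, 0, 0, 0.1, 0.6],
    [0, 0, -0.8, 0, 0, 0, 0.6],
    [0, 0, -0.8, 0, 0, 0, 0.6],
    [0, 0, -0.6, 0, 0, 0, 0.6],
    [0, 0, -0.3, 0, 0, 0, 0.4],
    [0, 0, 0, 0, 0, 0, 0.2],
  ],
)

```text
clock: 13.58
ee_pos: [0.4332, 0.2898, 0.048]
tool_rot: [-3.14, 0.001, 1.67]
force: [-0.2, 0.7, 0.1]
grip_width: 0.0514
```

Run:
```python
from ov import *
p,P=shot("wrist","w10")
```

```text
(no output)
```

View pics/w10.png

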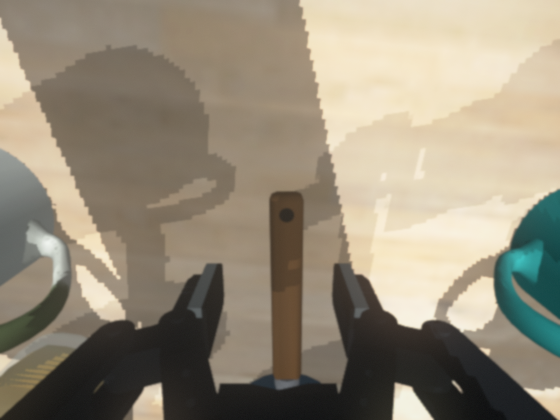

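The handle is at column 287 and the pads' mid at 278, so I'll shift 4 mm to +y, lower and close.

Emit:
jog_arm(
  deltas=[
    [0, 0.08, -0.1, 0, 0, 0, 0.2],
    [0, 0, -0.09, 0, 0, 0, 0.1],
    [0, 0, 0, 0, 0, 0, -0.3],
    [0, 0, 0, 0, 0, 0, -0.7],
    [0, 0, 0, 0, 0, 0, -1],
    [0, 0, 0, 0, 0, 0, -1],
    [0, 0, 0, 0, 0, 0, -1],
    [0, 0, 0, 0, 0, 0, -1],
  ],
  squeeze=50,
)

```text
clock: 14.62
ee_pos: [0.4334, 0.2946, 0.0388]
tool_rot: [3.142, -0.0, 1.671]
force: [-1.0, 0.2, 1.4]
grip_width: 0.013
```

Run:
```python
from ov import *
p,P=shot("wrist","w11")
print(telemetry.sense()['force'],telemetry.sense()['torque'])
```

```text
[-0.5128095   0.56257428  0.038634  ] [0.12017209 0.07961272 0.03843093]
```

View pics/w11.png

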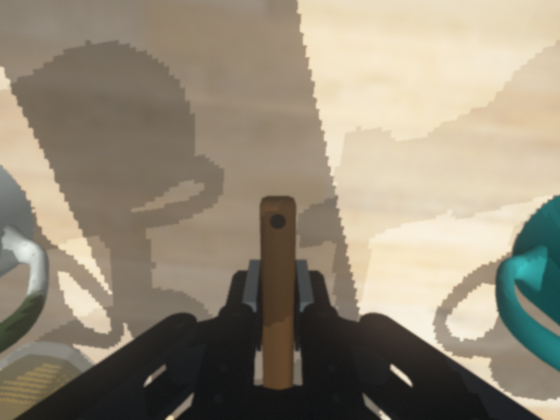

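Gripped, with the opening at 13 mm. I'll lift straight up.

Emit:
jog_arm(
  deltas=[
    [0, 0, 0.1, 0, 0, 0, -1],
    [0, 0, 0.2, 0, 0, 0, -1],
    [0, 0, 0.4, 0, 0, 0, -1],
    [0, 0, 0.5, 0, 0, 0, -1],
    [0, 0, 0.5, 0, 0, 0, -1],
    [0, 0, 0.5, 0, 0, 0, -1],
    [0, 0, 0.3, 0, 0, 0, -1],
    [0, 0, 0.2, 0, 0, 0, -1],
    [0, 0, 0, 0, 0, 0, -1],
  ],
)

```text
clock: 15.8
ee_pos: [0.4335, 0.2947, 0.1741]
tool_rot: [3.141, -0.0, 1.671]
force: [0.2, -0.9, -1.4]
grip_width: 0.0129
```

Run:
```python
from ov import *
p,P=shot("wrist","w12")
p,P=shot("scene")
im=cv2.resize(p["img"][180:370,180:400],None,fx=3.2,fy=3.2,interpolation=cv2.INTER_CUBIC)
q=dict(p);q["cx"]-=180;q["cy"]-=180
str_model(q,P,im,.555,.304,.1,(255,0,0),3.2,z=.156)
cv2.imwrite("pics/s12.png",im[:,:,::-1])
```

View pics/w12.png

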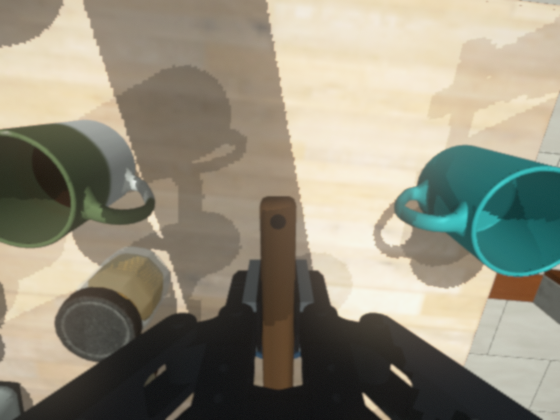

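View pics/s12.png

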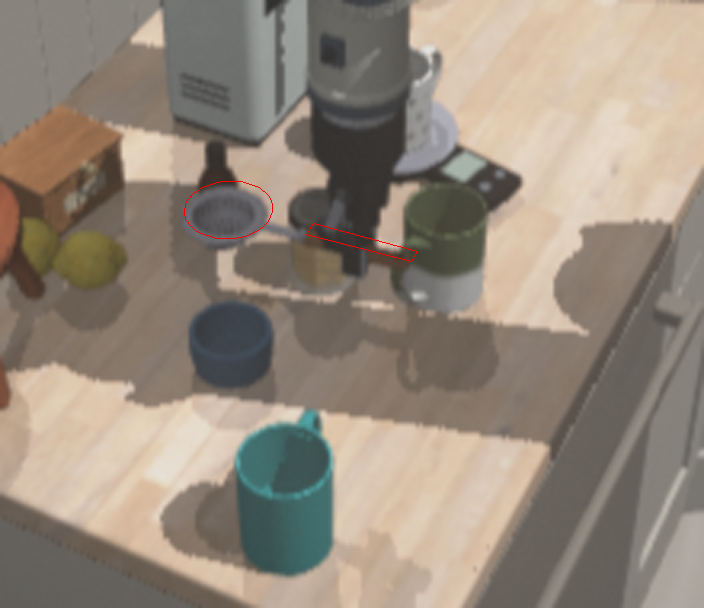

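```bash
cat >> ov.py <<'E'
def str3(p,P,im,x,y,psi,zg,t,c,s):
    # grip point (x,y)= handle point, zg its height, bowl droop t
    e=np.array([np.cos(psi),np.sin(psi),0]);f=np.array([-e[1],e[0],0]);k=np.array([0,0,1.])
    e2=e*np.cos(t)-k*np.sin(t);k2=k*np.cos(t)+e*np.sin(t)
    W=lambda a,b,h:np.array([x,y,zg])+(a+.122)*e2+b*f+(h-.026)*k2
    pts=[proj(p,P,W(.038*np.cos(a),.038*np.sin(a),.027)) for a in np.linspace(0,6.3,80)]
    cv2.polylines(im,[np.int32(np.array(pts)*s)],True,c,1)
    pts=[proj(p,P,W(-a,b,.031)) for a,b in((.076,.007),(.17,.007),(.17,-.007),(.076,-.007))]
    cv2.polylines(im,[np.int32(np.array(pts)*s)],True,c,1)
    return W(0,0,0)
E
python3 - <<'E'
from ov import *
p,P=shot("scene")
ims=cv2.resize(p["img"][220:310,230:320],None,fx=6.5,fy=6.5,interpolation=cv2.INTER_CUBIC)
q=dict(p);q["cx"]-=230;q["cy"]-=220
print(str3(q,P,ims,.4336,.293,.1,.182,0,(255,0,0),6.5))
print(str3(q,P,ims,.4336,.293,.1,.182,.07,(0,255,0),6.5))
circ(q,P,ims,.555,.304,.045,.0385,(255,255,0),6.5)
cv2.imwrite("pics/s13.png",ims[:,:,::-1])
p,P=shot("top")
im=cv2.resize(p["img"][190:290,170:290],None,fx=6,fy=6,interpolation=cv2.INTER_CUBIC)
q=dict(p);q["cx"]-=170;q["cy"]-=190
str3(q,P,im,.4336,.293,.1,.182,0,(255,0,0),6)
str3(q,P,im,.4336,.293,.1,.182,.07,(0,255,0),6)
cv2.imwrite("pics/t13.png",im[:,:,::-1])
E
```

```text
[0.55499051 0.30517968 0.156     ]
[0.55288379 0.3049683  0.14753065]
```

View pics/s13.png

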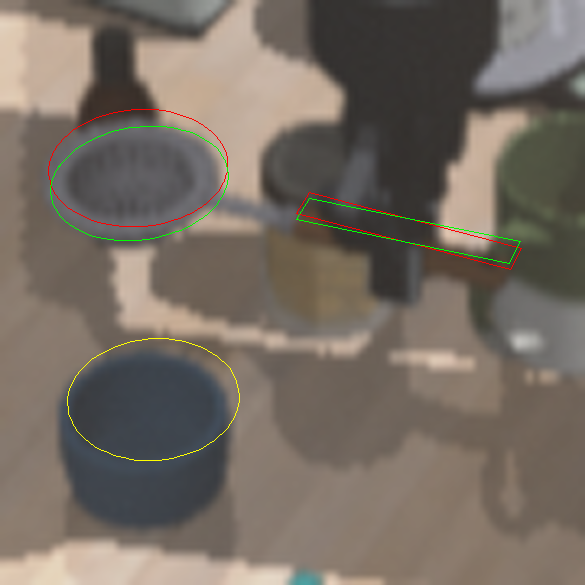

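View pics/t13.png

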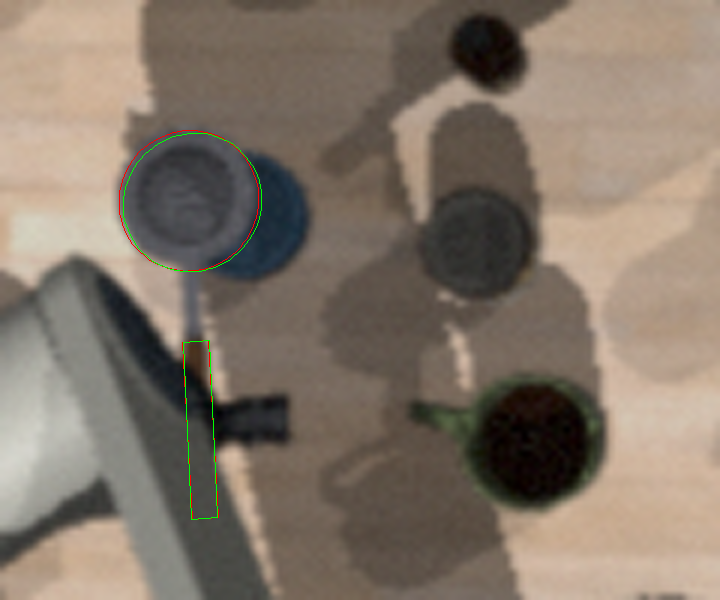

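In the scene view the drip cup, bowl and handle overlays are all off by the same amount, so that is camera bias and the strainer hangs level. I'll carry it across at bowl height 0.156 m.

Emit:
jog_arm(
  deltas=[
    [0, -0.2, 0, 0, 0, 0, -1],
    [0.02, -0.4, 0, 0, 0, 0, -1],
    [0.02, -0.6, 0, 0, 0, 0, -1],
    [0.02, -0.7, 0, 0, 0, 0, -1],
    [0.02, -0.7, 0, 0, 0, 0, -1],
    [0.02, -0.7, 0, 0, 0, 0, -1],
    [0.02, -0.7, 0, 0, 0, 0, -1],
    [0.02, -0.7, 0, 0, 0, 0, -1],
    [0.02, -0.6, 0, 0, 0, 0, -1],
    [0.02, -0.4, -0.1, 0, 0, 0, -1],
  ],
)

```text
clock: 17.25
ee_pos: [0.4418, 0.0073, 0.1689]
tool_rot: [3.141, 0.0, 1.67]
force: [0.4, -0.2, -0.6]
grip_width: 0.0129
```

Emit:
jog_arm(
  deltas=[
    [0, -0.4, -0.1, 0, 0, 0, -1],
    [0, -0.3, -0.1, 0, 0, 0, -1],
    [0, -0.3, -0.1, 0, 0, 0, -1],
    [0, -0.2, -0.1, 0, 0, 0, -1],
    [0, 0, 0, 0, 0, 0, -1],
    [0, 0, 0, 0, 0, 0, -1],
  ],
)

```text
clock: 18.0
ee_pos: [0.4424, -0.0502, 0.1488]
tool_rot: [-3.142, -0.0, 1.671]
force: [-0.4, 0.2, -1.1]
grip_width: 0.0133
```

Run:
```python
from ov import *
p,P=shot("top")
im=cv2.resize(p["img"][160:280,250:390],None,fx=5.6,fy=5.6,interpolation=cv2.INTER_CUBIC)
q=dict(p);q["cx"]-=250;q["cy"]-=160
print(telemetry.sense()['ee_pos'])
circ(q,P,im,.564,-.041,.131+.027,.038,(255,0,0),5.6)
circ(q,P,im,.564,-.041,.215,.0115,(0,255,0),5.6)
scale_model(q,P,im,.565,-.049,-.225,(255,255,0),5.6)
cv2.imwrite("pics/t14.png",im[:,:,::-1])
p,P=shot("scene")
im=cv2.resize(p["img"][120:280,240:400],None,fx=3.7,fy=3.7,interpolation=cv2.INTER_CUBIC)
cv2.imwrite("pics/s14.png",im[:,:,::-1])
shot("wrist","w14")
```

```text
[ 0.44250452 -0.05006777  0.14888378]
```

View pics/t14.png

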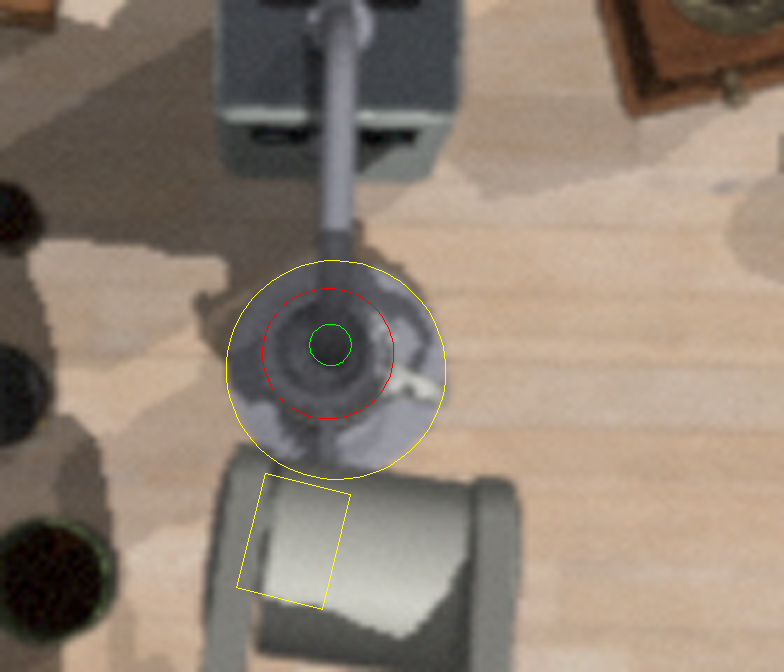

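View pics/s14.png

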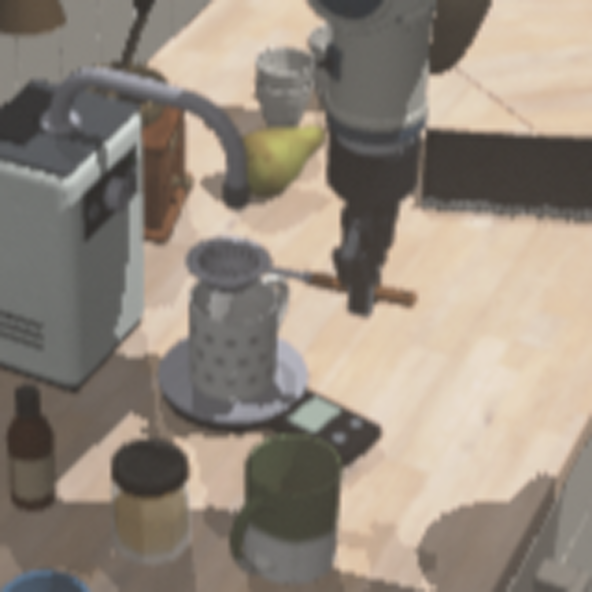

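View pics/w14.png

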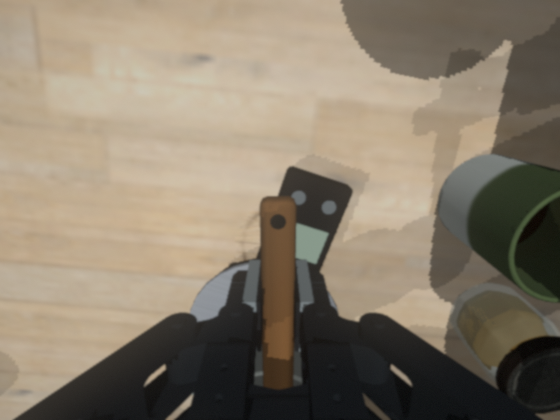

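Run:
```python
from ov import *
p,P=shot("scene")
q=dict(p);q["cx"]-=240;q["cy"]-=120
im=cv2.resize(p["img"][120:280,240:400],None,fx=3.7,fy=3.7,interpolation=cv2.INTER_CUBIC)
for z in(.07,.115,.158,.215): print(z,proj(q,P,[.564,-.041,z])*3.7)
for d in((.01,0),(0,.01)): print(d,(proj(q,P,[.564+d[0],-.041+d[1],.158])-proj(q,P,[.564,-.041,.158]))*3.7)
circ(q,P,im,.564,-.041,.158,.038,(255,0,0),3.7)
circ(q,P,im,.564,-.041,.115,.04,(255,255,0),3.7)
circ(q,P,im,.564,-.041,.215,.0115,(0,255,0),3.7)
circ(q,P,im,.565,-.049,.024,.07,(0,0,255),3.7)
cv2.imwrite("pics/s15.png",im[:,:,::-1])
```

```text
0.07 [232.37049537 333.57015267]
0.115 [233.00925286 293.32868576]
0.158 [233.63832043 253.69767972]
0.215 [234.50181894 199.29761798]
(0.01, 0) [-10.2097785   -2.91724449]
(0, 0.01) [-4.99891882  5.79870935]
```

View pics/s15.png

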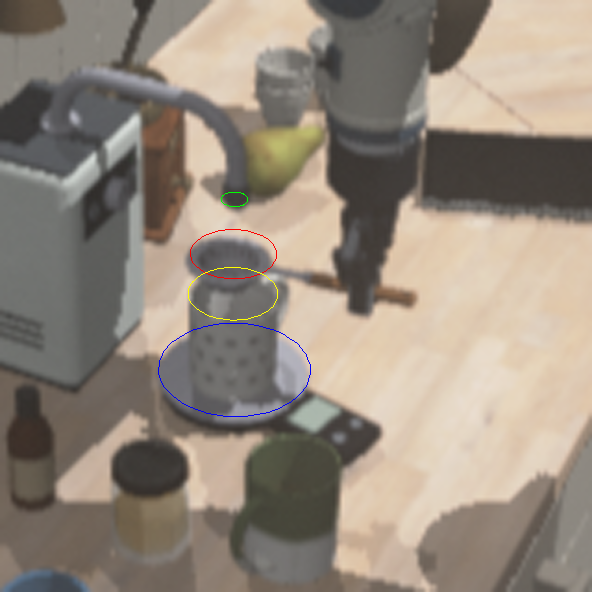

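Run:
```python
from ov import *
p,P=shot("top")
a=np.clip(p["img"][195:250,280:345].astype(float)*1.8,0,255).astype(np.uint8)
im=cv2.resize(a,None,fx=10,fy=10,interpolation=cv2.INTER_CUBIC); im2=im.copy()
q=dict(p);q["cx"]-=280;q["cy"]-=195
circ(q,P,im,.564,-.041,.158,.038,(255,0,0),10)
cv2.imwrite("pics/t16.png",np.hstack([im,im2])[:,:,::-1][:, :, :] if 0 else im[:,:,::-1]);cv2.imwrite("pics/t16b.png",im2[:,:,::-1])
```

```text
(no output)
```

View pics/t16.png

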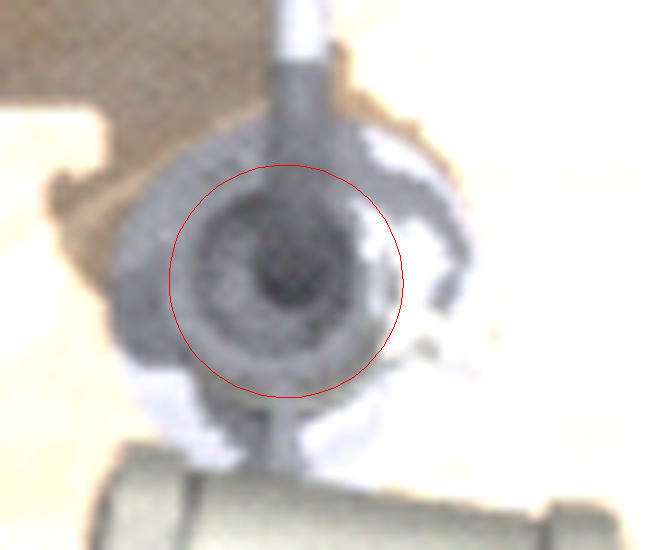

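The close-up puts the strainer about 3 mm to +y and 2–3 mm to +x of the spout axis, and the scene view agrees. I'll make a small correction and lower it slightly.

Emit:
jog_arm(
  deltas=[
    [-0.04, -0.07, -0.05, 0, 0, 0, -1],
    [0, 0, 0, 0, 0, 0, -1],
    [0, 0, 0, 0, 0, 0, -1],
    [0, 0, 0, 0, 0, 0, -1],
    [0, 0, 0, 0, 0, 0, -1],
    [0, 0, 0, 0, 0, 0, -1],
  ],
)

```text
clock: 19.0
ee_pos: [0.4404, -0.0539, 0.1463]
tool_rot: [3.142, 0.0, 1.671]
force: [-0.0, -0.3, -1.7]
grip_width: 0.0128
```

Run:
```python
from ov import *
p,P=shot("scene")
q=dict(p);q["cx"]-=270;q["cy"]-=160
im=cv2.resize(p["img"][160:250,270:370],None,fx=7,fy=7,interpolation=cv2.INTER_CUBIC)
circ(q,P,im,.564,-.041,.155,.038,(255,0,0),7)
circ(q,P,im,.564,-.041,.115,.04,(255,255,0),7)
circ(q,P,im,.564,-.041,.215,.0115,(0,255,0),7)
circ(q,P,im,.565,-.049,.024,.07,(0,0,255),7)
cv2.imwrite("pics/s17.png",im[:,:,::-1])
p,P=shot("top")
a=np.clip(p["img"][195:250,280:345].astype(float)*1.8,0,255).astype(np.uint8)
im=cv2.resize(a,None,fx=10,fy=10,interpolation=cv2.INTER_CUBIC)
q=dict(p);q["cx"]-=280;q["cy"]-=195
circ(q,P,im,.564,-.041,.155,.038,(255,0,0),10);circ(q,P,im,.564,-.041,.15,.029,(255,0,0),10)
cv2.imwrite("pics/t17.png",im[:,:,::-1])
s=telemetry.sense();print(s['ee_pos'],s['tool_rot'],s['force'],s['grip_width'])
```

```text
[ 0.44038358 -0.05393611  0.1462839 ] [-3.14159127e+00  1.09161472e-06  1.67097669e+00] [-0.73406864 -0.62431986 -0.27402618] 0.01301214871849803
```

View pics/s17.png

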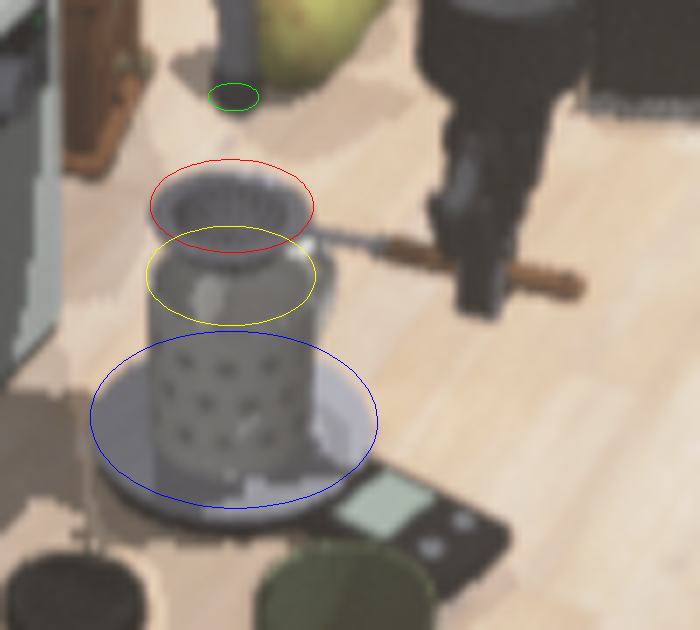

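View pics/t17.png

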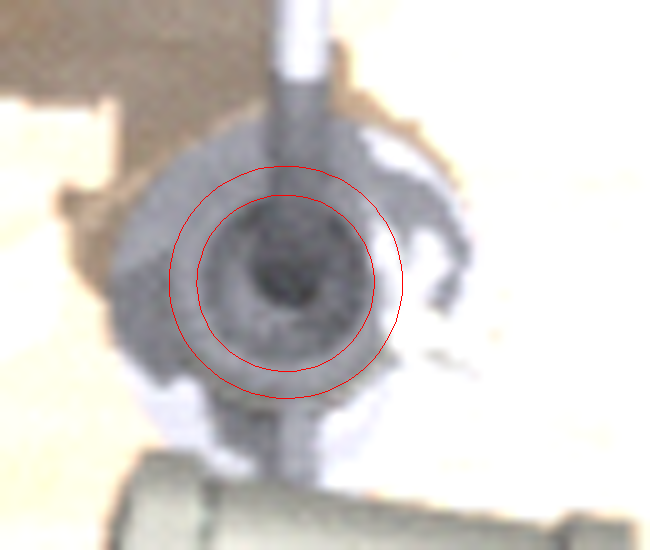

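Run:
```python
from cell import job_done
print(job_done())
```

```text
the job is handed in; nothing more can be done
None
```

I finished the job and handed it in at about 19 s of the 72 s. No verdict was given, so the result below rests on my own last checks.

**What I did:** I pinched the scale's tongue and slid the scale about 0.2 m with the mug standing on it. Overlays on the top view showed no slip or turn. I then gripped the strainer's handle, lifted it clear of the drip cup and carried it level over the row. I made a final correction of a few mm over the mug.

**What the last checks showed:**
- **Centring:** in the top and scene views, the mug, strainer and spout axes agree within about 3 mm.
- **Height:** the bowl should be about 13 mm above the mug rim, worked out from the tool height. The scene view reads a few mm lower, which would still be about 9 mm. The same small offset showed on the fixed drip cup earlier, so I took it for camera bias.
- **Grip and contact:** the grip holds at 13 mm opening, the tool is level, and the outside force was about 1–2 N, which is close to the sensor's noise.
- **Jar, bottle and green mug:** they looked undisturbed in the last views; I did not measure their positions again.

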